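File the tested phone in its rack lane

ROBOT

A 7-joint arm with a two-finger parallel gripper is mounted at the origin on the work surface. World frame = base frame: x ahead of the robot, y to its left, z up, the work surface at z = 0. Lengths are in m, angles in rad, forces in N, time in s.
With the tool pointing down it reaches from about 0.4 to 0.85 m from the base axis. Payload 10.4 kg.
Tool frame: the origin (TCP) lies at the very end of the fingers, on their centre line; the grasp point (between the pads) lies 19 mm behind it; z points along the fingers, y is the direction in which the jaws open and shut (so a half turn about z gives the same grasp; the last joint's range is limited). The gripper opens to 87 mm and grips with 3 to 60 N. Pads are 19 mm wide; open, the fingers measure 117 mm over their backs; the gripper's body (75 mm by 190 mm) begins 51 mm behind the grasp point.
Start: joints at [-1.204, 0.332, -0.065, 1.46, 0.022, 1.35, -0.088], TCP at [0.237, 0.578, 0.223] pointing down, gripper open.
Joint ranges: [-2.6, 2.6], [-0.5, 2.12], [-1.47, 1.34], [0.16, 2.42], [-1.27, 4.41], [0.06, 2.06], [-2.6, 2.6]. Speed limits (rad/s): [2.22, 2.22, 2.79, 2.79, 3.14, 3.14, 3.14].

INTERFACE

Orientations are given as a unit quaternion [x, y, z, w].
In Python, from bench import r, eyes, job gives the robot as it stands. The module is installed in compiled form; this text tells all that it offers.
- The arm moves only by the tool play_rows, never from a script. Its argument "motion" is a list of rows, each a list of 7 numbers: the shift along the tool's x, y, z as a fraction of full scale, then the turn, a rotation vector about the tool's x, y, z as a fraction of full scale, then the opening in per cent of the stroke, from 0 (shut) to 100 (fully open). A call has 1 to 5 rows; each row is the pose to reach, as a shift and turn from the pose commanded when the call began, along the tool's axes at that moment; what a row does not reach only later rows make up. Full scale, the value 1, is 0.2 m for a shift and 90 degrees for a turn. A row lasts 1/8 s, in which the tool goes at most 62.5 mm and 10.7 degrees, less where a joint would pass 70% of its speed; a pose out of reach is approached as far as the arm can. A call with a number of a shift or a turn outside -1 to 1 is refused whole. A call with a gripper value outside its range is refused whole. The fingers move at their own pace and stop on an object; "squeeze" is the grip in N (left out, the last holds). Time passes only in rows, so rows that repeat a pose let the fingers close. It gives the time, the measured TCP pose, the force and the opening at its end, in the units of the state.
- r.read_state(): the state, without advancing time (a new reading comes with each control period).
- eyes.camera(name): name is "side" or "top" or "wrist"; returns a dict with "image" (480x640x3 uint8, red, green, blue), "mtx" (3x3 intrinsics, pixels), "R" (3x3) and "t" (3): a world point X has camera coordinates R X + t. Camera axes: x right, y down, z forward; pixel columns grow to the right and rows downward; lengths in m; the calibration is good to about 2 mm. A picture is of the moment at which its call begins. There is no depth.
- job.close_job(): hands the job in, once; it reports no verdict.
Trained networks look in a picture, given as the dict that the camera call returned (one of the last four; its "shot" number tells which), for a name from the list of things; names that differ only in an ending like _2 or _b are one class to them, and where a whole thing is asked for, a point or a joint stands for the part that bears it (a point fixed in the world has none). Each returns a list of dicts, best first, with "p" (0 to 1); they miss things now and then, are a little off and sometimes report something else, mostly with a low value. They report only what shows in the picture. A call takes as long as a camera call.
- eyes.regions_of(picture, label): "region" (480x640 bool, what is visible of it) and "xy" ([column, row] in pixels, amid what is visible of it).
- eyes.landmark_of(picture, label): "xy" ([column, row] in pixels: a listed point, or the origin of a listed thing).
The state is a dict: "time": time; "joint_positions": joint angles; "joint_vel": joint speeds; "joint_torque": joint torques, N m; "ee_pos": TCP position; "eef_rot": TCP orientation; "ft_force": force on the tool from outside, world axes, zero at the start; "torque": the same for the moment, N m; "width": finger opening in m.
Only numpy, scipy, OpenCV 4.12 (cv2) and the standard library are available. Lean on these libraries where they do the work, as an engineer would, in place of code of your own. Each camera call takes 0.05 s, during which the arm holds its last target. There are 200 camera calls.

TASK

The phone with the green bumper is finished on the test dock. Lift it out and file it in the wire rack, standing on its long edge in the lane with the green label and slid fully home against the stop at the back. Handle it gently - never let it fall over or bang or ram it against the rack - and leave the other phones and the things on the bench where they are.

Things in the scene. Friction and masses are not known exactly. Their poses are not given: they have to be found in the camera images.
- phone_green: The phone to file: flat slab, bright green bumper, black screen, pale back; 146 long (its x) x 9.5 thick (its y) x 71 mm high (its z, up), about 190 g. Either end may go first. It starts standing on a long edge in the test dock. Origin: the middle of the lower long edge.
- dock: Fixed test dock: two aluminium cheeks on a black foot, 100 (x, along the slot) x 64 (y) x 32 mm high; one slot along x in the middle, 11.5 wide, 26 deep, its floor 6 mm above the bench, open at top and ends. The phone's lower 26 mm stand in it, 45 mm stand proud, and about 23 mm stick out at each end. Origin: centre of the underside.
- rack: Fixed wire rack: grey base 3 mm thick (x -117 to +80, 176 wide in y), four lanes along x at y = -60, -20, 20, 60 mm, mouths at x = -70 facing -x, base in front a flat apron. A lane lies between two wire loops, top at 86 mm, 14 mm clear, flared to 20 at the mouth, open above; short cross wires join neighbouring lanes only. Stop plate at the back, 30 high, face at x = +70. Origin: on the bench.
- lane_green: The lane with the green label (a sticker 40 x 30 mm on the apron before the mouth, another on the stop's back); any of the four lanes, empty. Origin: home point, on the base plate (3 mm above the bench) on the lane's centre line, where a phone's origin lies when home. x points inwards along the lane; stop 73 mm ahead, mouth at x = -67 mm. A phone that is home sticks 6 to 8 mm out of the mouth.
- lane_red: The lane with the red label, empty too; stickers and frame as for the green lane.
- lane_yellow: The lane with the yellow label, in which the yellow phone stands; stickers and frame as for the green lane.
- lane_blue: The lane with the blue label, in which the blue phone stands; stickers and frame as for the green lane.
- phone_yellow: Phone with a yellow bumper, of the same size, already filed at home in the yellow lane: not to be moved. Origin: the middle of its lower long edge.
- phone_blue: Phone with a blue bumper, of the same size, already filed at home in the blue lane: not to be moved. Origin: the middle of its lower long edge.
- dispenser: White square pump dispenser, 52 x 52 mm, 101 mm high, loose on the bench: not to be moved. Origin: centre of the underside.
- tub: Clear open parts tub, 130 (x) x 90 (y) x 42 mm high, loose on the bench: not to be moved. Origin: centre of the underside.

How it is judged:
At the end, for the whole second after the job is handed in: The green phone stands at rest on its long edge in the green lane, home against the back stop: its origin within 6 mm of the lane's home point along the lane, 7 mm across and 5 mm in height, its z axis within 0.15 rad of vertical and its x axis within 0.10 rad of the lane (x of phone_green in the frame of lane_green between -0.006 and 0.006 m and y of phone_green in the frame of lane_green between -0.007 and 0.007 m and z of phone_green in the frame of lane_green between -0.005 and 0.005 m and angle between phone_green's own z axis and vertical below 0.15 rad and angle between the x axis of phone_green and the x axis of lane_green, either way round below 0.1 rad and linear speed of phone_green below 0.02 m/s); the robot touches nothing.
It fails at once if the green phone falls or is laid over (tilted more than 0.6 rad) (angle between phone_green's own z axis and vertical above 0.6 rad).
It fails at once if the green phone is banged or rammed against the rack (more than 45 N) (contact force between phone_green and rack above 45 N).
It fails at once if the yellow or the blue phone is moved more than 12 mm (distance of any of phone_yellow, phone_blue from where it was at the start of the episode above 0.012 m).
It fails at once if the dispenser or the tub is moved more than 20 mm (distance of any of dispenser, tub from where it was at the start of the episode above 0.02 m).
It also fails if it takes over 45 s, if anything falls off the work surface, if the arm or the gripper's body presses on something with over 40 N, if the wrist force passes 120 N, or if a joint passes its speed limit or range.

## Working session

There is one attempt and no reset: what is moved stays moved. The work goes in short steps, Python scripts to look and compute and a tool call to move; the robot and the scene stay as the last step left them, time stands still between calls to the robot, and variables do not carry over. Pictures are saved under pics/ and viewed, about 8 in all and at most 12, crops included, and the job is handed in when it is done.

Besides the shell and the picture viewer there is one more tool, called after "Request:" as name(argument=value, ...), one argument or row to a line, values as JSON. play_rows: Moves the arm, as the interface text tells. Shift numbers are shares of 0.2 m and turn numbers shares of 90 degrees, none past 1 either way. Its arguments: {"type":"object","properties":{"motion":{"type":"array","items":{"type":"array","items":{"type":"number"}}},"squeeze":{"type":"number"}},"required":["motion"]}

```bash
mkdir -p pics; python3 - <<'E'
from bench import r, eyes
import cv2, numpy as np
s=r.read_state(); print({k:np.round(v,3).tolist() for k,v in s.items()})
for n in ("top","side"):
    c=eyes.camera(n); cv2.imwrite(f"pics/{n}0.png",c["image"][:,:,::-1])
    print(n,np.round(c["mtx"],1).tolist(),np.round(c["R"],3).tolist(),np.round(c["t"],3).tolist())
    for l in ("phone_green","dock","rack","lane_green","lane_red","lane_yellow","lane_blue","phone_yellow","phone_blue","dispenser","tub"):
        print(l,[(np.round(d["xy"],1).tolist(),round(float(d["p"]),2)) for d in eyes.landmark_of(c,l)[:2]])
E
```

```text
{'time': 0.0, 'joint_positions': [-1.204, 0.333, -0.065, 1.461, 0.022, 1.35, -0.088], 'joint_vel': [-0.0, 0.001, -0.002, -0.001, 0.002, 0.0, 0.0], 'joint_torque': [0.0, -62.326, 0.024, -38.991, -0.061, 0.04, 0.0], 'ee_pos': [0.237, 0.578, 0.222], 'eef_rot': [0.194, 0.981, -0.001, -0.0], 'ft_force': [-0.794, -0.993, 0.341], 'torque': [0.017, 0.006, 0.11], 'width': 0.087}
top [[594.1, 0.0, 314.2], [0.0, 594.1, 247.7], [0.0, 0.0, 1.0]] [[-0.03, -0.999, 0.015], [-0.984, 0.027, -0.177], [0.176, -0.02, -0.984]] [0.045, 0.556, 1.069]
phone_green [([508.9, 320.7], 0.85)]
dock [([503.7, 319.5], 0.97)]
rack [([300.9, 217.5], 0.96)]
lane_green []
lane_red []
lane_yellow []
lane_blue [([299.9, 218.9], 0.15)]
phone_yellow [([331.0, 210.3], 0.64)]
phone_blue [([271.4, 224.6], 0.87)]
dispenser [([393.9, 197.8], 0.68)]
tub [([130.5, 294.6], 0.72)]
side [[449.8, 0.0, 316.9], [0.0, 449.8, 239.1], [0.0, 0.0, 1.0]] [[-0.99, -0.138, 0.002], [-0.097, 0.684, -0.723], [0.099, -0.717, -0.69]] [0.597, 0.077, 0.886]
phone_green [([406.2, 161.0], 0.74)]
dock []
rack [([295.4, 205.0], 0.7), ([297.2, 263.7], 0.62)]
lane_green []
lane_red []
lane_yellow []
lane_blue []
phone_yellow [([301.6, 240.6], 0.61)]
phone_blue [([303.8, 286.8], 0.69)]
dispenser [([297.8, 205.8], 0.61)]
tub [([352.4, 436.1], 0.81)]
```

View pics/top0.png

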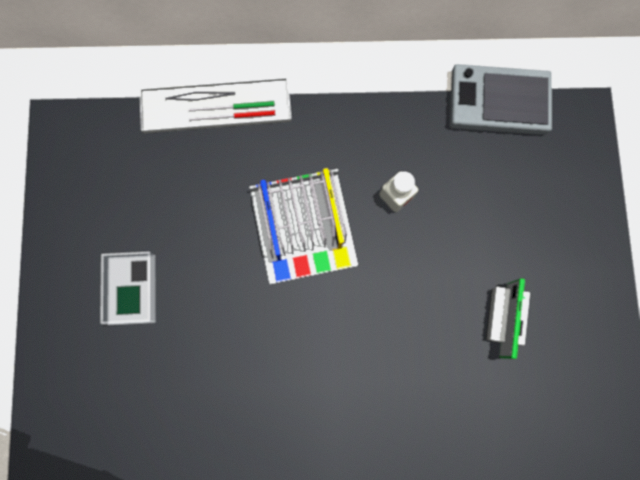

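View pics/side0.png

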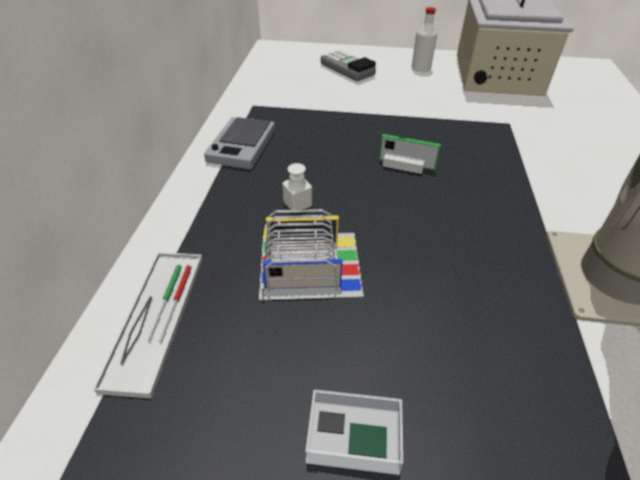

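Top view: the rack labels run blue, red, green, yellow from left to right (green label at about 321,262), with the mouths facing the robot. The dock with the green phone is at (510,320) and the dispenser at (398,190). The side view agrees. I'll fit the poses next.

```bash
cat > h.py <<'E'
from bench import r, eyes
import cv2, numpy as np
from scipy.optimize import minimize
from scipy.spatial.transform import Rotation as Ro
def onplane(c,px,z):
    d=c["R"].T@np.linalg.inv(c["mtx"])@np.array([px[0],px[1],1.]); o=-c["R"].T@c["t"]
    return o+d*(z-o[2])/d[2]
def proj(c,X):
    q=(c["R"]@np.atleast_2d(X).T).T+c["t"]; q=q@c["mtx"].T; return q[:,:2]/q[:,2:]
def hsv(c): return cv2.cvtColor(c["image"],cv2.COLOR_RGB2HSV)
def colmask(c,h0,h1,s=120,v=60): return cv2.inRange(hsv(c),(h0,s,v),(h1,255,255))
def blobs(m,amin=20):
    n,l,st,ce=cv2.connectedComponentsWithStats(m); return [(int(st[i,4]),ce[i],l==i) for i in range(1,n) if st[i,4]>=amin]
def planerect(c,mask,z):
    ys,xs=np.nonzero(mask); P=np.array([onplane(c,(x,y),z)[:2] for x,y in zip(xs,ys)])
    m=P.mean(0); u,s,v=np.linalg.svd(P-m,full_matrices=False); a=v[0]; a=a*np.sign(a[0]); t=(P-m)@a
    return m,np.degrees(np.arctan2(a[1],a[0])),m+a*t.min(),m+a*t.max()
E
python3 - <<'E'
from h import *
for n in ("top","side"):
    c=eyes.camera(n); print(n)
    for nm,h0,h1 in (("red",0,8),("yel",22,35),("grn",45,80),("blu",105,130)):
        for a,ce,l in blobs(colmask(c,h0,h1)):
            o=planerect(c,l,.003); t=planerect(c,l,.077 if nm=="grn" else .074)
            print(nm,a,ce.round(1),"z3:",o[0].round(4),"ztop:",[np.round(q,4).tolist() for q in t])
    for k,z in (("dispenser",0),("tub",0),("dock",0),("rack",0)):
        for d in eyes.landmark_of(c,k)[:1]: print(k,onplane(c,d["xy"],z).round(3))
E
```

```text
top
red 182 [253.8 113.8] z3: [0.846  0.1427] ztop: [[0.8158, 0.1371], -86.6513, [0.8136, 0.175], [0.8181, 0.0982]]
red 263 [301.2 265.6] z3: [0.5303 0.0542] ztop: [[0.5197, 0.054], 9.8432, [0.5016, 0.0509], [0.5373, 0.0571]]
yel 688 [336.6 227.4] z3: [ 0.6051 -0.0175] ztop: [[0.5899, -0.0133], 7.8019, [0.5158, -0.0234], [0.705, 0.0025]]
grn 147 [253.6 104.6] z3: [0.8658 0.1428] ztop: [[0.8332, 0.137], -86.8093, [0.8311, 0.1745], [0.8352, 0.0998]]
grn 21 [305.  175.6] z3: [0.7123 0.0418] ztop: [[0.6895, 0.0424], -82.6076, [0.6888, 0.0481], [0.6903, 0.0367]]
grn 254 [321.4 261.3] z3: [0.5378 0.0146] ztop: [[0.5263, 0.017], 9.7357, [0.5094, 0.0141], [0.5433, 0.0199]]
grn 453 [517.2 319.8] z3: [ 0.4134 -0.3596] ztop: [[0.4099, -0.333], -11.7084, [0.3403, -0.3186], [0.4852, -0.3486]]
grn 532 [128.  299.6] z3: [0.4736 0.3885] ztop: [[0.4662, 0.3668], 0.6315, [0.4436, 0.3665], [0.4891, 0.367]]
blu 667 [274.4 238.2] z3: [0.5867 0.1055] ztop: [[0.5726, 0.1022], 10.5977, [0.4962, 0.0879], [0.6859, 0.1234]]
dispenser [ 0.668 -0.145  0.   ]
tub [ 0.412 -0.342  0.   ]
dock [ 0.424 -0.338  0.   ]
[... 1013 characters left out ...]
986, [0.825, 0.2283], [0.8294, 0.1575]]
blu 49 [335.3 260.4] z3: [0.5599 0.034 ] ztop: [[0.5547, 0.1016], 3.0182, [0.5441, 0.1011], [0.568, 0.1023]]
blu 25 [266.1 262.2] z3: [0.6981 0.0589] ztop: [[0.678, 0.1239], 42.8097, [0.6726, 0.1188], [0.6828, 0.1283]]
blu 78 [299.2 262.8] z3: [0.6314 0.0509] ztop: [[0.6185, 0.1167], 10.4135, [0.5726, 0.1083], [0.6633, 0.1249]]
blu 40 [263.5 277.8] z3: [0.694  0.1004] ztop: [[0.6744, 0.1609], -72.3831, [0.6692, 0.1772], [0.6791, 0.146]]
blu 208 [349.8 284.4] z3: [0.5251 0.0938] ztop: [[0.5236, 0.155], 8.0648, [0.5063, 0.1525], [0.5405, 0.1574]]
dispenser [ 0.67  -0.131  0.   ]
tub [0.491 0.379 0.   ]
dock [ 0.422 -0.325  0.   ]
rack [0.632 0.054 0.   ]
```

Request:
play_rows(
  motion=[
    [-0.2,-0.1,0,0,0,0,100],
    [-0.4,-0.2,0,0,0,0,100],
    [-0.6,-0.3,0,0,0,0,100],
    [-0.8,-0.4,0,0,0,0,100],
    [-1,-0.5,0,0,0,0,100],
  ],
  squeeze=40,
)

```text
time: 2.33
ee_pos: [0.3854, 0.4085, 0.2228]
eef_rot: [0.194, 0.981, 0.0, 0.0]
ft_force: [1.1, -0.2, -0.7]
width: 0.0867
```

Request:
play_rows(
  motion=[
    [-0.14,-0.2,0,0,0,0,100],
    [-0.28,-0.4,0,0,0,0,100],
    [-0.42,-0.6,0,0,0,0,100],
    [-0.56,-0.8,0,0,0,0,100],
    [-0.7,-1,0,0,0,0,100],
  ],
)

```text
time: 2.95
ee_pos: [0.4382, 0.1699, 0.2228]
eef_rot: [0.194, 0.981, 0.0, 0.0]
ft_force: [0.9, -0.5, -0.0]
width: 0.0871
```

Request:
play_rows(
  motion=[
    [-0.1,-0.2,0,0,0,0,100],
    [-0.2,-0.4,0,0,0,0,100],
    [-0.3,-0.6,0,0,0,0,100],
    [-0.4,-0.8,0,0,0,0,100],
    [-0.5,-1,0,0,0,0,100],
  ],
)

```text
time: 3.58
ee_pos: [0.4545, -0.053, 0.2228]
eef_rot: [0.194, 0.981, 0.0, 0.0]
ft_force: [0.9, -0.7, -0.1]
width: 0.0871
```

Request:
play_rows(
  motion=[
    [0,-0.25,0,0,0,-0.03,100],
    [0,-0.5,0,0,0,-0.06,100],
    [0,-0.75,0,0,0,-0.1,100],
    [0,-1,0,0,0,-0.12,100],
    [0,-1,0,0,0,-0.12,100],
  ],
)

```text
time: 4.2
ee_pos: [0.3769, -0.2397, 0.2229]
eef_rot: [0.103, 0.995, 0.0, 0.001]
ft_force: [-0.3, 0.3, 0.8]
width: 0.0868
```

```bash
cat >> h.py <<'E'
def plan(p,yaw_deg):
    s=r.read_state(); R=Ro.from_quat(s["eef_rot"])
    a=np.radians(yaw_deg); T=np.array([[-np.cos(a),np.sin(a),0],[-np.sin(a),-np.cos(a),0],[0,0,1]]); x=T[:,0]*[1,1,0]
    x=np.array([-np.cos(a),-np.sin(a),0]); z=np.array([0,0,-1.]); G=Ro.from_matrix(np.c_[x,np.cross(z,x),z])
    print("pos",s["ee_pos"].round(4) if hasattr(s["ee_pos"],"round") else s["ee_pos"],"shift",(R.inv().apply(np.array(p)-s["ee_pos"])/.2).round(3),"turn",((R.inv()*G).as_rotvec()/(np.pi/2)).round(4))
E
sed -i '/T=np.array/s/; T=.*$//' h.py
python3 - <<'E'
from h import *
plan((.365,-.3225,.18),-11.5)
c=eyes.camera("wrist"); cv2.imwrite("pics/w0.png",c["image"][:,:,::-1])
for a,ce,l in blobs(colmask(c,45,80),200): print(a,ce.round(1),[np.round(q,4).tolist() for q in planerect(c,l,.077)])
print("cam",(-c["R"].T@c["t"]).round(3))
E
```

```text
pos [ 0.3769 -0.2397  0.2229] shift [-0.027 -0.418  0.214] turn [ 0.0003  0.0007 -0.0041]
1322 [224.5 250.4] [[0.3883, -0.3273], -12.8227, [0.3299, -0.314], [0.472, -0.3463]]
753 [563.6 289.8] [[0.4895, -0.0296], 19.3116, [0.4738, -0.0351], [0.5067, -0.0235]]
cam [ 0.293 -0.222  0.385]
```

View pics/w0.png

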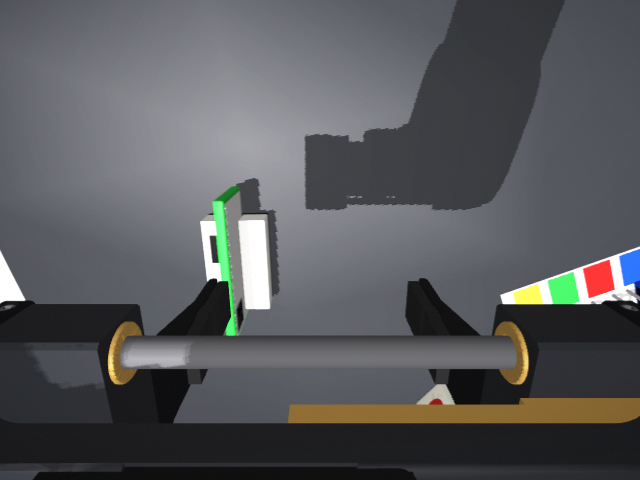

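The wrist view agrees: the phone's green edge runs from about (226,190) to (232,330) and its near end is clear. I'll move above the grasp point and descend.

Request:
play_rows(
  motion=[
    [-0.01,-0.2,0.2,0,0,0,100],
    [-0.027,-0.418,0.4,0,0,0,100],
    [-0.027,-0.418,0.5,0,0,0,100],
    [-0.027,-0.418,0.5,0,0,0,100],
  ],
)

```text
time: 4.75
ee_pos: [0.3668, -0.3182, 0.1212]
eef_rot: [0.1, 0.995, 0.0, -0.002]
ft_force: [-0.1, -0.4, -0.2]
width: 0.087
```

```bash
python3 - <<'E'
from h import *
plan((.365,-.3225,.037),-11.8)
c=eyes.camera("wrist"); cv2.imwrite("pics/w1.png",c["image"][:,:,::-1])
for a,ce,l in blobs(colmask(c,45,80),200): print(a,ce.round(1),[np.round(q,4).tolist() for q in planerect(c,l,.077)])
for X in ((.341,-.318,.077),(.365,-.3225,.077),(.365,-.3225,.037)): print(proj(c,X).round(0))
E
```

```text
pos [ 0.3668 -0.3182  0.1212] shift [ 0.003 -0.023  0.421] turn [ 0.0002 -0.0023  0.0034]
1934 [305.6 268.7] [[0.3679, -0.3259], -11.6494, [0.327, -0.3175], [0.4126, -0.3352]]
472 [307.  387.2] [[0.4529, -0.3431], -9.911, [0.4382, -0.3405], [0.4669, -0.3455]]
[[309. 226.]]
[[310. 265.]]
[[311. 243.]]
```

View pics/w1.png

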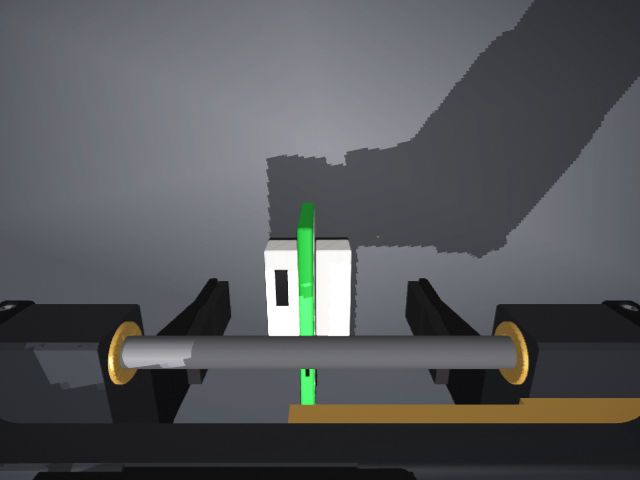

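The phone's top edge sits at column 307 and the finger mid-line at about 317, so I need about 6 mm in −y. Descending, then closing.

Request:
play_rows(
  motion=[
    [0.003,-0.033,0.1,0,0,0.003,100],
    [0.003,-0.033,0.2,0,0,0.003,100],
    [0.003,-0.033,0.3,0,0,0.003,100],
    [0.003,-0.033,0.38,0,0,0.003,70],
    [0.003,-0.033,0.42,0,0,0.003,50],
  ],
)

```text
time: 5.42
ee_pos: [0.3658, -0.3254, 0.0384]
eef_rot: [0.102, 0.995, 0.0, 0.0]
ft_force: [1.1, -0.5, 0.5]
width: 0.0744
```

Request:
play_rows(
  motion=[
    [0,0,0,0,0,0,30],
    [0,0,0,0,0,0,20],
    [0,0,0,0,0,0,12],
    [0,0,0,0,0,0,6],
    [0,0,0,0,0,0,0],
  ],
  squeeze=20,
)

```text
time: 6.05
ee_pos: [0.3652, -0.3259, 0.0386]
eef_rot: [0.103, 0.995, 0.0, 0.0]
ft_force: [-0.4, -0.6, 0.1]
width: 0.0249
```

Request:
play_rows(
  motion=[
    [0,0,0,0,0,0,0],
    [0,0,0,0,0,0,0],
    [0,0,0,0,0,0,0],
    [0,0,0,0,0,0,0],
  ],
  squeeze=45,
)

```text
time: 6.55
ee_pos: [0.3652, -0.3258, 0.0385]
eef_rot: [0.103, 0.995, 0.0, 0.0]
ft_force: [-0.1, 0.8, 0.8]
width: 0.0091
```

Request:
play_rows(
  motion=[
    [0,0,-0.03,0,0,0,0],
    [0,0,-0.1,0,0,0,0],
    [0,0,-0.2,0,0,0,0],
    [0,0,-0.35,0,0,0,0],
    [0,0,-0.5,0,0,0,0],
  ],
)

```text
time: 7.18
ee_pos: [0.3649, -0.3261, 0.1401]
eef_rot: [0.103, 0.995, -0.0, 0.0]
ft_force: [0.5, -1.1, -2.0]
width: 0.0095
```

```bash
python3 - <<'E'
from h import *
s=r.read_state(); print(np.round(s["ee_pos"],4),np.round(s["ft_force"],2),np.round(s["torque"],3))
ims=[]
for n in ("side","top"):
    c=eyes.camera(n); ims.append(c["image"])
    for a,ce,l in blobs(colmask(c,45,80),40):
        if n=="side" and a>100: print(n,a,ce.round(0))
cv2.imwrite("pics/s1.png",np.hstack([cv2.resize(ims[0][90:240,330:530],(400,300)),cv2.resize(ims[1][220:420,400:640],(400,333))[:300]])[:,:,::-1])
E
```

```text
[ 0.3649 -0.3261  0.1401] [ 0.45 -1.08 -2.05] [-0.006  0.085  0.012]
side 131 [347. 254.]
side 109 [172. 282.]
```

View pics/s1.png

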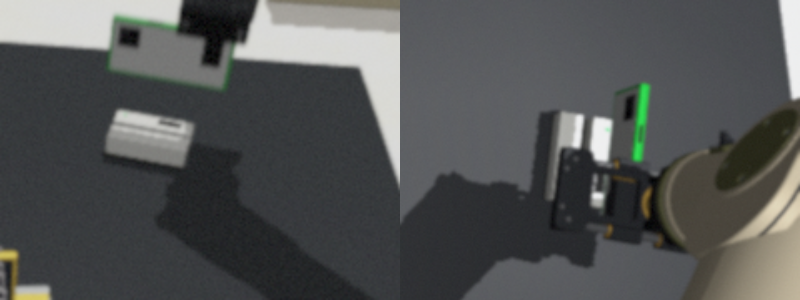

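The phone is held about level, the dock is empty, and the wrist force reads about 2 N as expected. Carrying it to a point in front of the green lane.

Request:
play_rows(
  motion=[
    [0,0.1,0,0,0,0,0],
    [0,0.3,0,0,0,0,0],
    [0.01,0.55,0,0,0,-0.03,0],
    [0.01,0.8,0,0,0,-0.07,0],
    [0.015,1,0,0,0,-0.1,0],
  ],
)

```text
time: 7.9
ee_pos: [0.403, -0.1274, 0.1383]
eef_rot: [0.023, 1.0, 0.0, 0.0]
ft_force: [-0.1, -1.1, -1.1]
width: 0.0092
```

```bash
python3 - <<'E'
from h import *
plan((.4265,-.006,.14),10.5)
from scipy.optimize import least_squares
# rack pose fit: render stickers+base? use sticker centroids and wrist/top/side views
P=[]
for n in ("top","side"):
    c=eyes.camera(n)
    for nm,h0,h1,ly in (("red",0,8,20),("grn",45,80,-20)):
        for a,ce,l in blobs(colmask(c,h0,h1),60):
            o=onplane(c,ce,.003)
            if .48<o[0]<.58 and -.05<o[1]<.12: P.append((ly,o[0],o[1])); print(n,nm,a,o.round(4))
    for k in ("rack","phone_yellow","phone_blue"):
        for d in eyes.landmark_of(c,k)[:1]: print(n,k,onplane(c,d["xy"],.003 if k!="rack" else 0).round(4),round(d["p"],2))
    # white base boundary via rack region minAreaRect on plane
    for d in eyes.regions_of(c,"rack")[:1]:
        ys,xs=np.nonzero(d["region"]); H=cv2.convexHull(np.c_[xs,ys].astype(np.int32))[:,0]
        ap=cv2.approxPolyDP(H.reshape(-1,1,2),4,True)[:,0]
        print(n,"hull",[(q.tolist(),onplane(c,q,.003)[:2].round(3).tolist()) for q in ap])
E
```

```text
pos [ 0.403  -0.1274  0.1383] shift [-0.089  0.612 -0.008] turn [ 5.00e-04  1.00e-04 -1.46e-01]
top red 261 [0.5305 0.0542 0.003 ]
top grn 256 [0.5378 0.0147 0.003 ]
top rack [0.6208 0.0503 0.    ] 0.96
top phone_yellow [ 0.6279 -0.0088  0.003 ] 0.66
top phone_blue [0.6151 0.1116 0.003 ] 0.76
top hull [([357, 265], [0.528, -0.055]), ([270, 283], [0.498, 0.116]), ([251, 186], [0.694, 0.15]), ([336, 169], [0.725, -0.021])]
side red 142 [0.5272 0.0548 0.003 ]
side grn 132 [0.539  0.0141 0.003 ]
side rack [0.6319 0.0533 0.    ] 0.67
side phone_yellow [ 0.6386 -0.0106  0.003 ] 0.62
side phone_blue [0.6097 0.107  0.003 ] 0.74
side hull [([362, 295], [0.5, 0.117]), ([260, 298], [0.689, 0.151]), ([263, 239], [0.72, -0.007]), ([271, 215], [0.719, -0.086]), ([322, 210], [0.607, -0.12]), ([353, 233], [0.531, -0.053])]
```

Request:
play_rows(
  motion=[
    [-0.02,0.15,0,0,0,-0.04,0],
    [-0.045,0.32,0,0,0,-0.08,0],
    [-0.07,0.48,0,0,0,-0.12,0],
    [-0.085,0.58,0,0,0,-0.142,0],
    [-0.093,0.62,0,0,0,-0.142,0],
  ],
)

```text
time: 9.02
ee_pos: [0.428, -0.0057, 0.1384]
eef_rot: [-0.088, 0.996, -0.0, -0.0]
ft_force: [-0.8, -1.2, -1.9]
width: 0.009
```

```bash
python3 - <<'E'
from h import *
plan((.4276,-.0043,.04),10.2)
s=r.read_state(); print(np.round(s["torque"],3))
c=eyes.camera("top"); d=eyes.camera("side")
for c0,n in ((c,"top"),(d,"side")):
    for a,ce,l in blobs(colmask(c0,45,80),40):
        q=planerect(c0,l,s["ee_pos"][2]+.0385)
        if q[0][0]<.6 and abs(q[0][1])<.2: print(n,a,ce.round(1),[np.round(v,4).tolist() for v in q])
a=cv2.resize(c["image"][150:350,230:400],(400,470)); b=cv2.resize(d["image"][170:370,230:430],(400,400))
cv2.imwrite("pics/p1.png",np.hstack([a[:400],b])[:,:,::-1])
E
```

```text
pos [ 0.428  -0.0057  0.1384] shift [0.001 0.008 0.492] turn [-0.0002 -0.0002 -0.0017]
[ 0.022  0.103 -0.052]
top 74 [324.8 246.5] [[0.5355, 0.0137], 9.3025, [0.5241, 0.0118], [0.5466, 0.0155]]
side 238 [370.8 188.2] [[0.5035, 0.0137], 15.5491, [0.446, -0.0023], [0.5578, 0.0288]]
side 131 [346.5 254.5] [[0.5315, 0.185], 4.4612, [0.5186, 0.184], [0.5445, 0.186]]
```

View pics/p1.png

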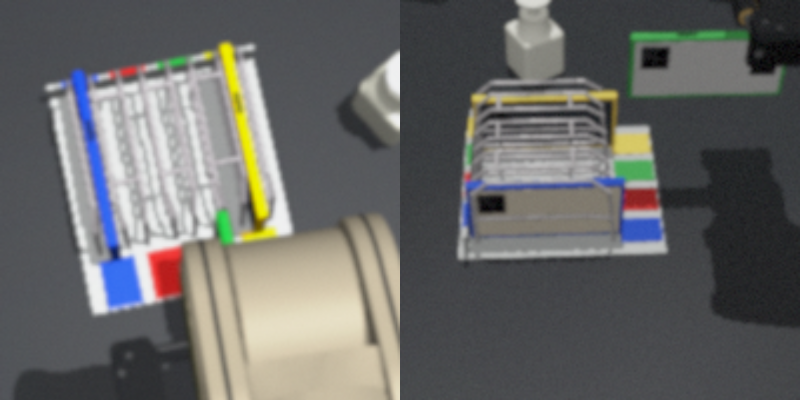

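```bash
python3 - <<'E'
from h import *
c=eyes.camera("side"); a=np.radians(10.2); u=np.array([np.cos(a),np.sin(a),0]); p=np.array([.428,-.0057,.1384]); v=np.array([-u[1],u[0],0])*.005
for s,z in ((.121,-.0325),(.121,.0385),(-.025,-.0325)): print(proj(c,p+u*s+v+[0,0,z]).round(1))
g=colmask(c,40,85,80,40); g[240:]=0; ys,xs=np.nonzero(g); print(xs.min(),xs.max(),ys.max())
for k in (348,355,365,375,385,395,405,415): print(k,[int(q) for q in ys[xs==k]])
E
```

```text
[[344.9 218.5]]
[[346.7 188.5]]
[[421.4 216.7]]
343 422 218
348 [185, 186, 187, 188, 189, 190]
355 [185, 186, 187, 188, 189]
365 [185, 186, 187, 188, 189]
375 [185, 186, 187, 188, 189]
385 [185, 186, 187, 188, 189]
395 [185, 186, 187, 188, 189]
405 []
415 []
```

The projected corners match the picture within half a pixel, so there is no sag. Descending in front of the mouth.

Request:
play_rows(
  motion=[
    [0,0.004,0.12,0,0,-0.002,0],
    [0,0.004,0.25,0,0,-0.002,0],
    [0,0.004,0.38,0,0,-0.002,0],
    [0,0.004,0.46,0,0,-0.002,0],
    [0,0.004,0.498,0,0,-0.002,0],
  ],
)

```text
time: 9.8
ee_pos: [0.4272, -0.0068, 0.0383]
eef_rot: [-0.088, 0.996, -0.0, -0.001]
ft_force: [-0.1, 0.6, -1.8]
width: 0.0092
```

```bash
python3 - <<'E'
from h import *
a=np.radians(10.2); u=np.array([np.cos(a),np.sin(a)]); v=np.array([-u[1],u[0]])
for d in (-.208,-.1,-.078): q=(.628+d)*u-.0806*v; plan((q[0],q[1],.0385),10.2)
E
```

```text
pos [ 0.4272 -0.0068  0.0383] shift [-0.004  0.009 -0.001] turn [-0.0002 -0.0007 -0.0017]
pos [ 0.4272 -0.0068  0.0383] shift [-0.544  0.01  -0.002] turn [-0.0002 -0.0007 -0.0017]
pos [ 0.4272 -0.0068  0.0383] shift [-0.654  0.011 -0.002] turn [-0.0002 -0.0007 -0.0017]
```

Request:
play_rows(
  motion=[
    [-0.04,0.007,0,0,0,0,0],
    [-0.08,0.007,0,0,0,0,0],
    [-0.12,0.007,0,0,0,0,0],
    [-0.16,0.007,0,0,0,0,0],
    [-0.2,0.007,0,0,0,0,0],
  ],
)

```text
time: 10.42
ee_pos: [0.4675, 0.0028, 0.039]
eef_rot: [-0.089, 0.996, 0.0, 0.0]
ft_force: [-0.6, 0.7, -2.6]
width: 0.009
```

```bash
python3 - <<'E'
from h import *
s=r.read_state(); print(np.round(s["ft_force"],2),np.round(s["torque"],3))
c=eyes.camera("top"); d=eyes.camera("side")
s=r.read_state(); print(np.round(s["ee_pos"],4))
a=cv2.resize(c["image"][160:290,240:370],(400,400),interpolation=cv2.INTER_CUBIC); b=cv2.resize(d["image"][190:310,250:370],(400,400),interpolation=cv2.INTER_CUBIC)
cv2.imwrite("pics/p2.png",np.hstack([a,b])[:,:,::-1])
E
```

```text
[-0.65  0.69 -2.57] [ 0.01   0.14  -0.033]
[0.4677 0.0028 0.039 ]
```

View pics/p2.png

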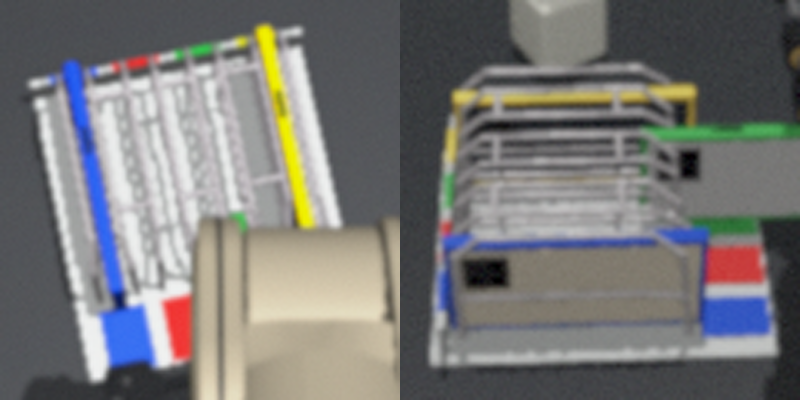

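The leading end is entering the green lane between its two wires (left panel about 238,218) with negligible force. Continuing.

Request:
play_rows(
  motion=[
    [-0.03,-0.001,0,0,0,0,0],
    [-0.06,-0.002,0,0,0,0,0],
    [-0.09,-0.002,0,0,0,0,0],
    [-0.12,-0.002,0,0,0,0,0],
    [-0.15,-0.002,0,0,0,0,0],
  ],
)

```text
time: 11.15
ee_pos: [0.4968, 0.0077, 0.0389]
eef_rot: [-0.089, 0.996, 0.0, -0.0]
ft_force: [-0.1, -0.4, -1.4]
width: 0.0093
```

Request:
play_rows(
  motion=[
    [-0.03,0,0,0,0,0,0],
    [-0.06,0,0,0,0,0,0],
    [-0.09,0,0,0,0,0,0],
    [-0.12,0,0,0,0,0,0],
    [-0.15,0,0,0,0,0,0],
  ],
)

```text
time: 11.78
ee_pos: [0.5263, 0.0129, 0.0389]
eef_rot: [-0.089, 0.996, 0.0, 0.0]
ft_force: [-0.2, -0.7, -2.2]
width: 0.0089
```

Request:
play_rows(
  motion=[
    [-0.03,0,0,0,0,0,0],
    [-0.06,0,0,0,0,0,0],
    [-0.09,0,0,0,0,0,0],
    [-0.115,0,0,0,0,0,0],
    [-0.115,0,0,0,0,0,0],
  ],
)

```text
time: 12.4
ee_pos: [0.5488, 0.0169, 0.0389]
eef_rot: [-0.089, 0.996, -0.0, 0.0]
ft_force: [0.1, -0.2, -1.7]
width: 0.009
```

Request:
play_rows(
  motion=[
    [0,0,0.006,0,0,0,0],
    [0,0,0.012,0,0,0,0],
    [0,0,0.017,0,0,0,0],
    [0,0,0.017,0,0,0,0],
  ],
)

```text
time: 12.9
ee_pos: [0.5485, 0.0169, 0.0356]
eef_rot: [-0.088, 0.996, 0.0, 0.0]
ft_force: [0.1, 0.4, -0.8]
width: 0.0092
```

The phone is just touching the base. Opening slightly to release.

Request:
play_rows(
  motion=[
    [0,0,0.003,0,0,0,0],
    [0,0,0.003,0,0,0,12],
    [0,0,0.003,0,0,0,20],
    [0,0,0.003,0,0,0,30],
    [0,0,0.003,0,0,0,30],
  ],
  squeeze=10,
)

```text
time: 13.52
ee_pos: [0.5485, 0.0169, 0.0349]
eef_rot: [-0.089, 0.996, 0.0, -0.0]
ft_force: [-0.2, 0.1, 0.9]
width: 0.0242
```

```bash
python3 - <<'E'
from h import *
c=eyes.camera("top"); d=eyes.camera("side")
a=cv2.resize(c["image"][160:290,240:370],(400,400),interpolation=cv2.INTER_CUBIC); b=cv2.resize(d["image"][190:310,250:370],(400,400),interpolation=cv2.INTER_CUBIC)
cv2.imwrite("pics/p3.png",np.hstack([a,b])[:,:,::-1])
E
```

```text
(no output)
```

View pics/p3.png

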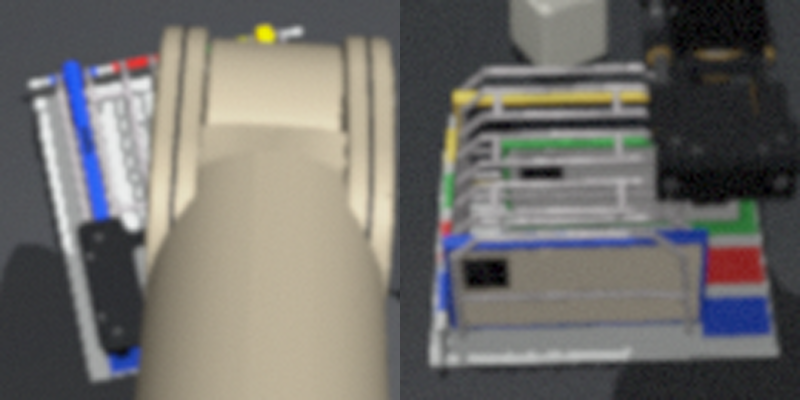

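The phone stands free in the lane; the side view shows its green top edge at about (560,145). Retreating, closing, then pushing from its end.

Request:
play_rows(
  motion=[
    [0.05,0,0,0,0,0,30],
    [0.1,0,0,0,0,0,30],
    [0.16,0,0,0,0,0,30],
    [0.23,0,0,0,0,0,30],
    [0.25,0,0,0,0,0,20],
  ],
)

```text
time: 14.25
ee_pos: [0.4982, 0.008, 0.035]
eef_rot: [-0.088, 0.996, 0.0, -0.0]
ft_force: [-0.3, 0.1, 0.4]
width: 0.0218
```

Request:
play_rows(
  motion=[
    [0,0,0.01,0,0,0,10],
    [0,0,0.025,0,0,0,0],
    [0,0,0.025,0,0,0,0],
    [0,0,0.025,0,0,0,0],
    [0,0,0.025,0,0,0,0],
  ],
)

```text
time: 14.88
ee_pos: [0.4994, 0.0081, 0.0299]
eef_rot: [-0.089, 0.996, -0.0, 0.0]
ft_force: [-0.3, -0.7, 0.3]
width: 0.0008
```

```bash
python3 - <<'E'
from h import *
a=np.radians(10.2); u=np.array([np.cos(a),np.sin(a)]); v=np.array([-u[1],u[0]])
p=r.read_state()["ee_pos"]; print("lane x",p[:2]@u-.628,"lat",p[:2]@v+.0806,p[2],r.read_state()["width"])
c=eyes.camera("wrist")
for A,ce,l in blobs(colmask(c,45,80),30): print(A,ce.round(0),[np.round(q,4).tolist() for q in planerect(c,l,.074)])
cv2.imwrite("pics/w2.png",c["image"][:,:,::-1])
E
```

```text
lane x -0.135037179781205 lat 9.430398619741931e-05 0.029943939664259386 0.0008310957602401465
67 [318. 319.] [[0.4842, 0.0057], 8.9084, [0.4792, 0.0049], [0.4903, 0.0067]]
469 [318. 393.] [[0.5168, 0.0117], 10.5858, [0.5055, 0.0096], [0.5219, 0.0126]]
```

Request:
play_rows(
  motion=[
    [-0.03,0,0,0,0,0,0],
    [-0.06,0,0,0,0,0,0],
    [-0.08,0,0,0,0,0,0],
    [-0.1,0,0,0,0,0,0],
    [-0.12,0,0,0,0,0,0],
  ],
)

```text
time: 15.55
ee_pos: [0.523, 0.0123, 0.0298]
eef_rot: [-0.088, 0.996, 0.0, -0.0]
ft_force: [-1.1, 0.3, 0.3]
width: 0.0002
```

Request:
play_rows(
  motion=[
    [-0.015,0,0,0,0,0,0],
    [-0.03,0,0,0,0,0,0],
    [-0.045,0,0,0,0,0,0],
    [-0.06,0,0,0,0,0,0],
    [-0.075,0,0,0,0,0,0],
  ],
)

```text
time: 16.18
ee_pos: [0.5379, 0.015, 0.0299]
eef_rot: [-0.089, 0.996, 0.0, 0.0]
ft_force: [-1.0, -0.5, -1.0]
width: 0.0003
```

```bash
python3 - <<'E'
from h import *
a=np.radians(10.2); u=np.array([np.cos(a),np.sin(a)]); v=np.array([-u[1],u[0]])
p=r.read_state(); f=p["ft_force"]; p=p["ee_pos"]; print("lane x",p[:2]@u-.628,"lat",p[:2]@v+.0806,np.round(f,2))
c=eyes.camera("side"); m=colmask(c,45,80,80,40); m[:190]=0;m[250:]=0;m[:,:240]=0;m[:,380:]=0
for A,ce,l in blobs(m,5): print(A,ce.round(0),[np.round(q,4).tolist() for q in planerect(c,l,.074)])
E
```

```text
lane x -0.0959586186314334 lat 0.00013080085339417513 [-1.03 -0.51 -1.04]
26 [329. 230.] [[0.5748, 0.0227], -29.6324, [0.5674, 0.0269], [0.5827, 0.0182]]
7 [270. 231.] [[0.6882, 0.0411], 58.7157, [0.6861, 0.0375], [0.6901, 0.0442]]
18 [320. 232.] [[0.5919, 0.0304], 1.2399, [0.5862, 0.0303], [0.598, 0.0306]]
6 [275. 234.] [[0.6777, 0.0468], -6.0483, [0.6754, 0.047], [0.68, 0.0465]]
75 [296. 233.] [[0.6385, 0.0389], 9.612, [0.6055, 0.0333], [0.6666, 0.0436]]
14 [264. 246.] [[0.6902, 0.0833], -77.0817, [0.6884, 0.0912], [0.692, 0.0753]]
```

Now at −96, with home expected near −82.5. Creeping in.

Request:
play_rows(
  motion=[
    [-0.01,0,0,0,0,0,0],
    [-0.02,0,0,0,0,0,0],
    [-0.03,0,0,0,0,0,0],
    [-0.035,0,0,0,0,0,0],
    [-0.04,0,0,0,0,0,0],
  ],
)

```text
time: 16.85
ee_pos: [0.5456, 0.0164, 0.03]
eef_rot: [-0.088, 0.996, 0.0, -0.0]
ft_force: [-1.9, -0.0, 1.1]
width: 0.0004
```

Request:
play_rows(
  motion=[
    [-0.004,0,0,0,0,0,0],
    [-0.008,0,0,0,0,0,0],
    [-0.012,0,0,0,0,0,0],
    [-0.012,0,0,0,0,0,0],
  ],
)

```text
time: 17.35
ee_pos: [0.547, 0.0166, 0.0297]
eef_rot: [-0.088, 0.996, 0.0, -0.001]
ft_force: [-6.0, -0.4, 3.8]
width: 0.0004
```

Request:
play_rows(
  motion=[
    [-0.003,0,0,0,0,0,0],
    [-0.005,0,0,0,0,0,0],
    [-0.005,0,0,0,0,0,0],
  ],
)

```text
time: 17.73
ee_pos: [0.547, 0.0166, 0.0296]
eef_rot: [-0.088, 0.996, 0.0, -0.002]
ft_force: [-11.1, -1.2, 8.7]
width: 0.0003
```

```bash
python3 - <<'E'
from h import *
p=r.read_state(); f=p["ft_force"]; p=p["ee_pos"]; a=np.radians(10.2); u=np.array([np.cos(a),np.sin(a)]); print("lane x",p[:2]@u-.628,np.round(f,2))
d=eyes.camera("side"); w=eyes.camera("wrist")
b=cv2.resize(d["image"][190:310,250:370],(400,400),interpolation=cv2.INTER_CUBIC)
cv2.imwrite("pics/p4.png",np.hstack([cv2.resize(w["image"][240:440,220:420],(400,400)),b])[:,:,::-1])
E
```

```text
lane x -0.08674695187374837 [-11.08  -1.18   8.68]
```

View pics/p4.png

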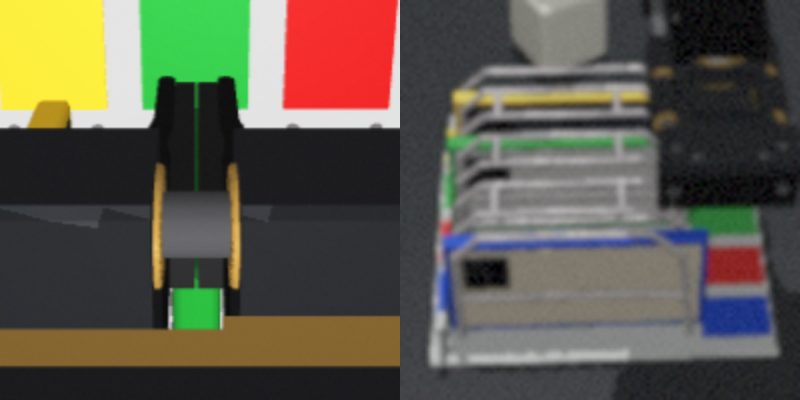

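The force rises to 11 N with no motion. The green phone's far end at (450,145) lines up with the yellow (453,95) and blue (443,240) ends, so it is against the stop. Backing off and retracting.

Request:
play_rows(
  motion=[
    [0.01,0,0,0,0,0,0],
    [0.05,0,0,0,0,0,0],
    [0.12,0,0,0,0,0,0],
    [0.25,0,0,0,0,0,0],
    [0.4,0,0,0,0,0,0],
  ],
)

```text
time: 18.45
ee_pos: [0.4689, 0.0026, 0.0298]
eef_rot: [-0.089, 0.996, 0.0, 0.0]
ft_force: [0.4, -0.3, 0.5]
width: 0.0008
```

Request:
play_rows(
  motion=[
    [0,0,-0.3,0,0,0,0],
    [0,0.2,-0.6,0,0,0,0],
    [0,0.5,-0.9,0,0,0,0],
    [0,0.75,-1,0,0,0,0],
    [0,1,-1,0,0,0,0],
  ],
)

```text
time: 19.08
ee_pos: [0.4361, 0.1944, 0.2313]
eef_rot: [-0.088, 0.996, 0.001, 0.002]
ft_force: [1.6, 1.4, -1.4]
width: 0.0004
```

Request:
play_rows(
  motion=[
    [-0.2,0.25,0,0,0,0,0],
    [-0.3,0.5,0,0,0,0,0],
    [-0.4,0.75,0,0,0,0,0],
    [-0.4,1,0,0,0,0,0],
    [-0.4,1,0,0,0,0,0],
  ],
)

```text
time: 19.7
ee_pos: [0.4767, 0.4081, 0.2277]
eef_rot: [-0.092, 0.996, 0.0, -0.001]
ft_force: [0.3, -0.4, -0.7]
width: 0.0006
```

```bash
python3 - <<'E'
from h import *
a=np.radians(10.2); u=np.array([np.cos(a),np.sin(a)]); v=np.array([-u[1],u[0]])
ims=[]
for n,x0,y0 in (("top",240,160),("side",250,190)):
    c=eyes.camera(n); ims.append(cv2.resize(c["image"][y0:y0+130,x0:x0+130],(400,400),interpolation=cv2.INTER_CUBIC))
    for nm,h0,h1 in (("yel",22,35),("grn",45,80),("blu",105,130)):
        m=colmask(c,h0,h1,90,50); ys,xs=np.nonzero(m); P=np.array([onplane(c,q,.074)[:2] for q in zip(xs,ys)]); L=np.c_[P@u-.628,P@v+.0806]
        ly={"yel":-.04,"grn":0,"blu":.08}[nm]; k=abs(L[:,1]-ly)<.008; k&=abs(L[:,0])<.09
        print(n,nm,k.sum(),"x",L[k,0].min().round(4),L[k,0].max().round(4),"y",L[k,1].mean().round(4),"slope",np.polyfit(L[k,0],L[k,1],1)[0].round(3))
    for k in ("phone_yellow","phone_blue","phone_green"):
        for d in eyes.landmark_of(c,k)[:1]:
            q=onplane(c,d["xy"],.003)[:2]; print(k,q.round(4),(q@u-.628).round(4),(q@v+.0806).round(4),round(d["p"],2))
cv2.imwrite("pics/p5.png",np.hstack(ims)[:,:,::-1]); print(r.read_state()["ee_pos"],r.read_state()["ft_force"])
E
```

```text
top yel 472 x -0.0899 0.0676 y -0.0392 slope -0.011
top grn 420 x -0.0896 0.0698 y 0.0005 slope -0.009
top blu 449 x -0.09 0.0693 y 0.0802 slope 0.002
phone_yellow [ 0.6334 -0.0094] -0.0063 -0.0408 0.94
phone_blue [0.6136 0.109 ] -0.0048 0.0793 0.85
phone_green [0.6286 0.0332] -0.0035 0.002 0.8
side yel 166 x -0.0783 0.0686 y -0.0368 slope 0.015
side grn 154 x -0.0752 0.0688 y 0.0034 slope 0.015
side blu 196 x -0.0729 0.067 y 0.0838 slope 0.007
phone_yellow [ 0.6373 -0.0105] -0.0026 -0.0426 0.56
phone_blue [0.6169 0.107 ] -0.0019 0.0767 0.97
phone_green [0.6304 0.0301] -0.0023 -0.0014 0.79
[0.47996889 0.40326259 0.22928536] [ 0.55032942 -0.14326821  0.85937471]
```

View pics/p5.png

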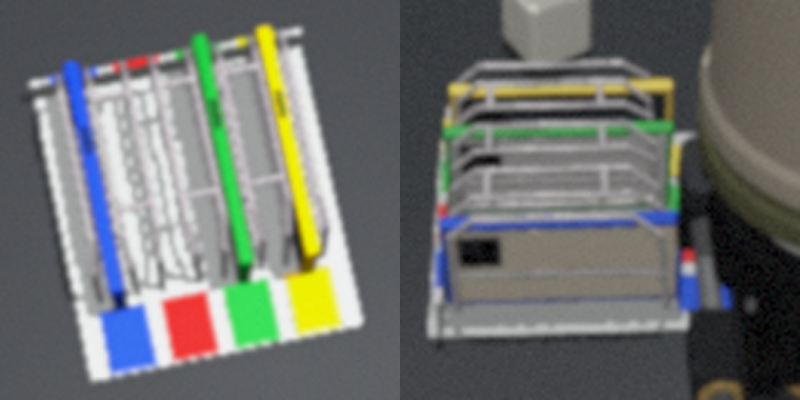

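The green phone stands in the green lane, and its far end is in line with the yellow and blue phones, which are both at home (same x extents within about 2 mm). The arm is clear of everything.

```bash
python3 -c "
from bench import job
print(job.close_job())"
```

```text
the job is handed in; nothing more can be done
None
```

I filed the green phone in the green lane, standing on its long edge and pushed home against the back stop. I then handed the job in with the arm clear of the rack. The clock read about 20 s of the 45 s allowed, and no verdict was reported.

I gripped the phone near its robot-side end in the dock and lifted it out. I carried it to the lane, slid it in and set it down. I released it just outside the mouth and pushed it the last stretch with closed fingers, until it stopped moving at about 11 N.

**Last checks:**
- **Along the lane:** in both views the far end of the green phone lies within about 2 mm of the yellow and blue phones' far ends, and both of those are home.
- **Across the lane:** the top view puts it 0.5 mm off centre and the side view 3.4 mm. All three phones show a similar offset in the side view, so I take that as mostly a calibration bias.
- **Angle:** it lies parallel to the lane within about 0.02 rad and looks upright in the last picture.
- **Forces:** the largest wrist force reported after any move was about 14 N in total, during the final push. It included 8.7 N upward that I did not explain.
- **Other items:** the yellow and blue phones were back within a few millimetres of their first measured positions. I did not re-measure the dispenser or the tub, but no move went close to either of them.

The fingers met the stop's resistance about 4 mm earlier than I had calculated. The picture showed the phone home, so I put this down to finger width and calibration.

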